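# Shut the packed meal box and scan its label

### The arm

A 7-joint arm with a two-finger parallel gripper is mounted at the origin on the work surface. World frame = base frame: x ahead of the robot, y to its left, z up, the work surface at z = 0. Lengths are in m, angles in rad, forces in N, time in s.
With the tool pointing down it reaches from about 0.4 to 0.85 m from the base axis. Payload 10.4 kg.
Tool frame: the origin (TCP) lies at the very end of the fingers, on their centre line; the grasp point (between the pads) lies 19 mm behind it; z points along the fingers, y is the line along which they close (so a half turn about z gives the same grasp; the last joint's range is limited). The gripper opens to 85 mm and grips with 20 to 120 N. Pads are 22 mm wide; open, the fingers measure 114 mm over their backs; the gripper's body (76 mm by 85 mm) begins 54 mm behind the grasp point. The pads swing forward as they close: fully open they stand 13 mm farther back than shut.
Start: joints at [-1.372, 0.332, -0.065, 1.46, 0.022, 1.35, -0.088], TCP at [0.137, 0.61, 0.231] pointing down, gripper open.
Joint ranges: [-2.6, 2.6], [-0.5, 2.12], [-1.47, 1.34], [0.16, 2.42], [-1.27, 4.41], [0.06, 2.06], [-2.6, 2.6]. Speed limits (rad/s): [2.22, 2.22, 2.79, 2.79, 3.14, 3.14, 3.14].

### API

Orientations are given as a unit quaternion [x, y, z, w].
In Python, from workcell import * gives the robot as it stands.
- The arm moves only by the tool step_arm, never from a script. Its argument "commands" is one flat list of numbers, 7 for each row, row after row: the finger opening in mm, from 0 to 85.4, then the shift along the world's x, y, z as a fraction of full scale, then the turn, a rotation vector about the world's x, y, z as a fraction of full scale. A call has exactly 10 rows; each row is the pose to reach, as a shift and turn from the pose commanded when the call began, turning the shorter way round; what a row does not reach only later rows make up. Full scale, the value 1, is 0.6 m for a shift and pi rad for a turn. A row lasts 1/8 s, in which the tool goes at most 62.5 mm and 10.7 degrees, less where a joint would pass 70% of its speed; a pose out of reach is approached as far as the arm can. A call with a number of a shift or a turn outside -1 to 1 is refused whole. A call with a gripper value outside its range is refused whole. The fingers move at their own pace and stop on an object; "squeeze" is the grip in N (left out, the last holds). Time passes only in rows, so rows that repeat a pose let the fingers close, or fill a call up. It gives the time, the measured TCP pose, the force, the opening and the grip force at its end, in the units of the state.
- get_obs(): the state, without advancing time (a new reading comes with each control period).
- camera(name): name is "side" or "top"; returns the picture (384x512x3 uint8, red, green, blue); there is no depth.
- camera_params(name): a dict with "mtx" (3x3 intrinsics, pixels), "dist" ([k1, k2, p1, p2, k3] as OpenCV has them; the pictures are not rectified), "extrinsics" (4x4, takes a point from world to camera coordinates). Camera axes: x right, y down, z forward; pixel columns grow to the right and rows downward; lengths in m; the calibration is good to about 2 mm. A picture is of the moment at which its call begins. camera_params takes no time and is no camera call.
- hand_in(): hands the job in; it is judged then, once.
The state is a dict: "clock": time; "joint_pos": joint angles; "joint_velocities": joint speeds; "tau": joint torques, N m; "position": TCP position; "ee_rot": TCP orientation; "ft_force": force on the tool from outside, world axes, zero at the start; "torque": the same for the moment, N m; "grip_width": opening from 0.0 (shut) to 1.0 (fully open); "grasp_force": force on a finger pad.
Only numpy, scipy, OpenCV 4.12 (cv2) and the standard library are available. Lean on these libraries where they do the work, as an engineer would, in place of code of your own. Each camera call takes 0.05 s, during which the arm holds its last target. There are 200 camera calls.

### The job

The insulated meal box is packed: first press its hinged lid down until the catch at the front snaps and the lid is fully shut. Then draw the cordless hand scanner out of its charging stand and aim it down at the label on the lid, steeper than 45 degrees, its window about 10 cm from the label and pointing at the label's middle. Finish while still holding the scanner there in the air, steady and touching nothing but the gripper, and leave everything else on the table where it is.

Things in the scene. Friction and masses are not known exactly. Their poses are not given: they have to be found in the camera images.
- lid (a joint): angle of the meal box's lid, rad: 0 fully shut, grows as it opens upward (starts 0.6 to 1.2). A stiff hinge: it stays where it is left and takes 1 to 2 N at its front edge to swing. Near 0.06 (front edge about 10 mm up) the tongue on the lid's front meets a sprung catch; 10 to 13 N straight down near the front edge takes it past, and the catch then keeps it shut
- box_hinge (a point): point on the lid's hinge line, mid-width, at the box's rim, 85 mm above the table. The box (cream insulated plastic, 170 deep x 220 wide x 85 high, fixed to the table) is front towards the robot: x points level from its front to its hinged back, y along the hinge, z up. The lid is a flat slab 170 x 220 x 20 thick, whose underside lies level with this point when shut; it swings about this y line
- lid_press (a point): point on the lid's outer (upper) face, mid-width, 145 mm from the hinge line and 26 mm short of the lid's front edge: where to push. Moves with the lid; x from front to hinge, z out of the outer face
- label (a point): middle of the paper label with printed bars (44 x 64) stuck on the lid's outer face, 85 mm from the hinge line; moves with the lid, z out of the face. With the lid shut it lies 106 mm above the table, facing up
- scanner_head (a point): centre of the head of the loose dark grey pistol-shaped scanner (180 g): head 95 long x 46 wide x 40 high with flat sides, to be gripped across its 46 mm width; the nose hood in front (45 to 67 mm ahead of this point) is 58 wide. x is the aim, out through the window in the nose; z out of the head's top; y across. In the stand it is about 135 mm above the table, the nose points about 10 degrees below level, roughly towards the robot
- window (a point): middle of the scanner's reading window, 68 mm ahead of the head's centre; same axes: x is the aim
- handle_foot (a point): middle of the butt of the scanner's handle (section 32 x 30, 95 long), same axes as scanner_head. The handle goes down and back from the head and comes out along the lean of the stand's pocket (see stand)
- stand: charging stand, fixed: dark plate 150 x 110 x 12 with a pale grey pocket 46 x 42 outside, leaning 15 degrees from vertical towards the plate's front (-x): the handle draws out along (-0.26, 0, 0.97) of the stand's axes. Origin under the plate, z up. The handle stands 40 mm deep in the pocket with 1.5 mm to spare all round; the pocket's rim is about 50 mm below the scanner's head
- mealbox: the insulated meal box (see box_hinge), origin at the centre of its underside, fixed
- casserole_a: bystander: round cream lidded casserole, 172 across, 95 high; origin under its centre
- casserole_b: bystander: another such casserole
- water_bottle: bystander: small water bottle standing, 59 across, 163 high
- tumbler: bystander: steel tumbler standing, 69 across, 92 high
- label_roll: bystander: roll of labels on its side face, 72 across, 49 high
- scanner: the scanner as a whole (see scanner_head); origin at its head's centre

How it is judged:
On the way, in this order (a step that is already met when the one before it is completed fails the run):
1. the lid is pressed shut past its catch (value of joint lid below 0.025 rad), for 0.2 s.
2. the scanner is drawn clear of the stand (value of joint lid below 0.025 rad and distance of handle_foot from where it was at the start of the episode above 0.06 m and contact force between scanner and stand below 0.1 N), for 0.2 s.
At the end, for the whole second after the job is handed in: lid under 0.025 rad; scanner in the fingers, under 30 mm/s, touching neither box, stand nor bystanders, handle butt over 110 mm up; aim at least 40 degrees below level, passing within 25 mm (each way) of the label's middle, window 60 to 180 mm from it (value of joint lid below 0.025 rad and contact force between scanner and the fingers above 1 N and angle between window's own x axis and vertical above 2.27 rad and x of label in the frame of window between 0.06 and 0.18 m and y of label in the frame of window between -0.025 and 0.025 m and z of label in the frame of window between -0.025 and 0.025 m and height (world z) of handle_foot above 0.11 m and linear speed of scanner below 0.03 m/s and contact force between scanner and stand below 0.1 N and contact force between scanner and mealbox below 0.1 N and contact force between scanner and casserole_a below 0.1 N and contact force between scanner and casserole_b below 0.1 N and contact force between scanner and water_bottle below 0.1 N and contact force between scanner and tumbler below 0.1 N and contact force between scanner and label_roll below 0.1 N); the arm keeps its last pose, push and grip.
It fails at once if a bystander is shifted by more than 30 mm or knocked over (distance of any of casserole_a, casserole_b, water_bottle, tumbler, label_roll from where it was at the start of the episode above 0.03 m or angle between any of casserole_a, casserole_b, water_bottle, tumbler, label_roll's own z axis and vertical above 0.5 rad).
It also fails if it takes over 64 s, if anything falls off the work surface, if the arm or the gripper's body presses on something with over 40 N, if the wrist force passes 120 N, or if a joint passes its speed limit or range.

## Working session

There is one attempt and no reset: what is moved stays moved. The work goes in short steps, Python scripts to look and compute and a tool call to move; the robot and the scene stay as the last step left them, time stands still between calls to the robot, and variables do not carry over. Pictures are saved under pics/ and viewed, at most 10 in all, crops included, and the job is handed in when it is done.

Besides the shell and the picture viewer there is one more tool, called as name(argument=value, ...) on one line, values as JSON. step_arm: Moves the arm, as the interface text tells. Its arguments: {"type":"object","properties":{"commands":{"type":"array","items":{"type":"number"}},"squeeze":{"type":"number"}},"required":["commands"]}

```bash
mkdir -p pics; python3 - <<'E'
from workcell import *
import cv2
for n in("side","top"):
    cv2.imwrite(f"pics/{n}0.png",camera(n)[:,:,::-1]); p=camera_params(n); print(n,p)
print(get_obs())
E
```

```text
side {'mtx': array([[419.645329  ,   0.        , 262.30038134],
       [  0.        , 419.645329  , 193.07602286],
       [  0.        ,   0.        ,   1.        ]]), 'dist': array([0.00209939, 0.        , 0.        , 0.        , 0.        ]), 'extrinsics': array([[ 0.99682577, -0.07810639, -0.01542016, -0.57798428],
       [-0.06681771, -0.71545439, -0.69545697,  0.12270605],
       [ 0.04328722,  0.69427977, -0.71840227,  1.51515535],
       [ 0.        ,  0.        ,  0.        ,  1.        ]])}
top {'mtx': array([[402.78773754,   0.        , 252.57534893],
       [  0.        , 402.78773754, 196.63921081],
       [  0.        ,   0.        ,   1.        ]]), 'dist': array([-0.04166858,  0.        ,  0.        ,  0.        ,  0.        ]), 'extrinsics': array([[-0.02785075, -0.99957795, -0.00826231,  0.01217913],
       [-0.993504  ,  0.02859197, -0.11014671,  0.60109024],
       [ 0.11033645,  0.00514097, -0.993881  ,  1.55318725],
       [ 0.        ,  0.        ,  0.        ,  1.        ]])}
{'clock': 0.1, 'joint_pos': array([-1.37160637,  0.33277721, -0.06472608,  1.46083831,  0.02161404,
        1.34987132, -0.08850135]), 'joint_velocities': array([-0.00131037, -0.00138088,  0.00231918, -0.00345766, -0.00148298,
        0.00180291, -0.00046271]), 'tau': array([ 1.57151309e-03, -6.26741266e+01,  4.93966439e-02, -3.92431247e+01,
        1.63520698e-02,  6.81741963e-03, -8.99382201e-06]), 'position': array([0.13740625, 0.60938328, 0.23062428]), 'ee_rot': array([ 1.10645341e-01,  9.93859774e-01, -5.97863828e-04, -3.73231517e-05]), 'ft_force': array([ 0.2611232 ,  0.40755276, -0.14928022]), 'torque': array([ 0.03727549, -0.0132832 ,  0.01092724]), 'grasp_force': 0.0, 'grip_width': 0.999466716409965}
```

View pics/side0.png

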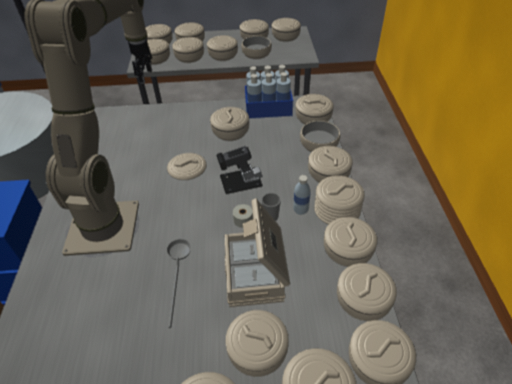

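View pics/top0.png

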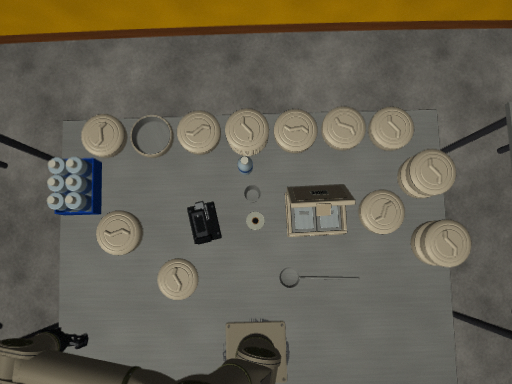

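The side view shows the box near (255,265) with its lid open, and the stand and scanner near (240,170). In the top view the box is near (318,212) and the scanner near (204,222). I'll enlarge both.

```bash
python3 - <<'E'
import cv2,numpy as np
s=cv2.imread("pics/side0.png");t=cv2.imread("pics/top0.png")
def c(im,x,y,w,h,f): return cv2.resize(im[y:y+h,x:x+w],None,fx=f,fy=f,interpolation=cv2.INTER_CUBIC)
a=np.vstack([c(s,210,140,100,60,4),c(s,210,190,100,85,4)[:]])
b=np.vstack([c(t,180,190,100,60,4),c(t,270,170,100,85,4)])
cv2.imwrite("pics/z0.png",np.hstack([a,b])); print(a.shape)
s2=c(s,215,220,90,90,4)
E
```

```text
(580, 400, 3)
```

View pics/z0.png

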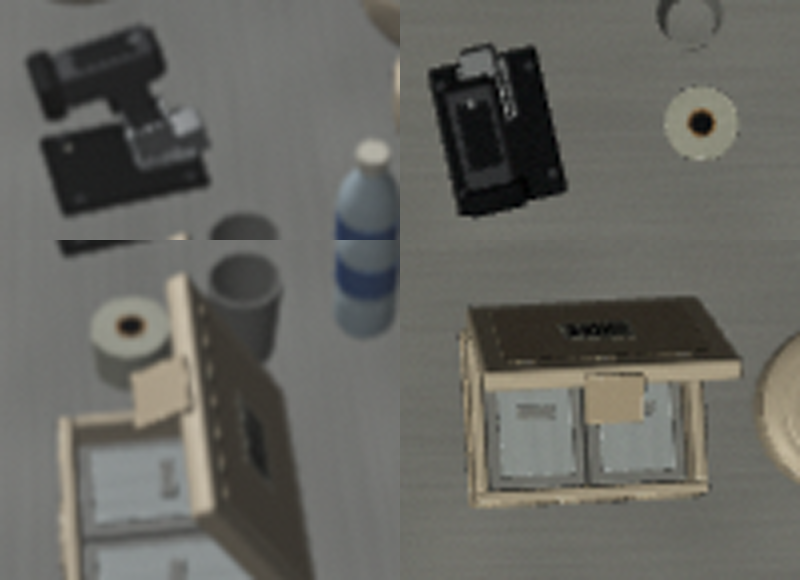

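```bash
python3 - <<'E'
import cv2,numpy as np
s=cv2.imread("pics/side0.png");t=cv2.imread("pics/top0.png")
def c(im,x,y,w,h,f):
    k=cv2.resize(im[y:y+h,x:x+w],None,fx=f,fy=f,interpolation=cv2.INTER_CUBIC)
    return (255*(k/255.)**0.5).astype('uint8')
cv2.imwrite("pics/z1.png",np.hstack([c(s,215,142,50,55,8),c(t,184,196,50,55,8)]))
E
```

```text
(no output)
```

View pics/z1.png

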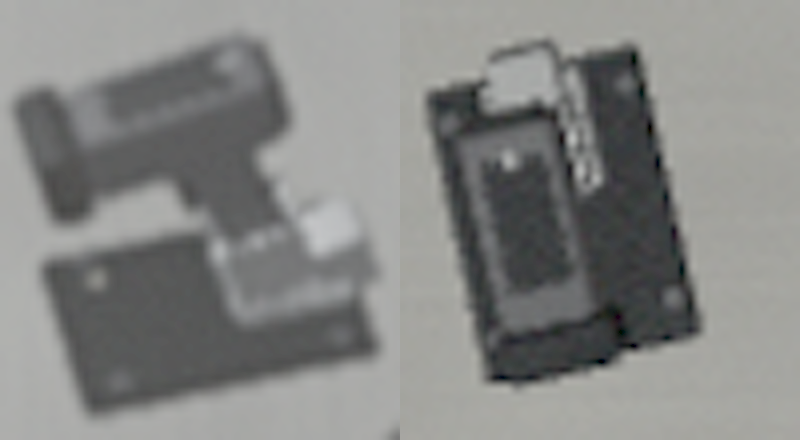

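Clear view: the head's top-face corners and the plate corners can be read in both views (×8 crops), and the box and lid corners can be read from the ×4 crops. I'll fit models to these points.

```bash
cat > h.py <<'E'
from workcell import *
import numpy as np, cv2
from scipy.optimize import least_squares
from scipy.spatial.transform import Rotation as R
P={n:camera_params(n) for n in("side","top")}
def proj(n,X):
    p=P[n];E=p["extrinsics"]
    return cv2.projectPoints(np.atleast_2d(X).astype(float),cv2.Rodrigues(E[:3,:3])[0],E[:3,3],p["mtx"],p["dist"])[0][:,0]
def fit(model,obs,x0):
    # obs: (cam, body point, pixel)
    f=lambda q:np.concatenate([proj(n,model(q,np.array(b,float)))[0]-u for n,b,u in obs])
    r=least_squares(f,x0,loss="soft_l1",f_scale=1.); print(np.round(r.x,4),"\n",np.round(f(r.x).reshape(-1,2),1).tolist()); return r.x
E
python3 - <<'E'
from h import *
S=lambda a,b:("side",(np.array([a,b])+.5)/8-.5+[215,142])
T=lambda a,b:("top",(np.array([a-400,b])+.5)/8-.5+[184,196])
def o(c,b): return (c[0],b,c[1])
# scanner
def ms(q,b): return q[:3]+R.from_euler("ZY",[q[3],q[4]]).apply(b)
h=.0475
print("scanner x y z yaw pitch")
fit(ms,[o(T(460,140),(-h,-.023,.02)),o(T(568,115),(-h,.023,.02)),o(T(596,312),(.045,.023,.02)),o(T(498,340),(.045,-.023,.02)),
 o(S(262,40),(-h,-.023,.02)),o(S(80,150),(.045,.023,.02)),o(S(288,130),(-h,.023,-.02))],[.6,.1,.135,3,.17])
# which side is +y? nose toward -x: y_body = world -y => near(side view)=+y
def mp(q,b): return np.r_[q[:2],0]+R.from_euler("z",q[2]).apply(b)
print("stand")
fit(mp,[o(T(430,93),(.075,.055,.012)),o(T(635,47),(.075,-.055,.012)),o(T(702,332),(-.075,-.055,.012)),o(S(42,262),(-.075,.055,.012)),o(S(90,412),(-.075,-.055,.012)),o(S(380,350),(.075,-.055,.012))],[.6,.1,0])
S=lambda a,b:("side",(np.array([a,b-240])+.5)/4-.5+[210,190])
T=lambda a,b:("top",(np.array([a-400,b-240])+.5)/4-.5+[270,170])
def mb(q,b): # b: (kind, u fwd from hinge, y, v)
    k,u,y,v=b
    p=np.array([-u,y,v])
    if k: p=R.from_euler("y",q[3]).apply(p)
    return np.r_[q[:2],.085]+R.from_euler("z",q[2]).apply(p)
L=.171
print("hinge x y yaw lid")
q=fit(mb,[o(T(476,495),(0,.17,.11,0)),o(T(708,485),(0,.17,-.11,0)),o(S(60,420),(0,.17,.11,0)),
 o(T(484,375),(1,L,.11,.02)),o(T(741,360),(1,L,-.11,.02)),o(T(469,306),(1,0,.11,.02)),o(T(697,297),(1,0,-.11,.02)),o(T(598,329),(1,.085,0,.021)),
 o(S(187,275),(1,L,.11,.02)),o(S(213,516),(1,L,-.11,.02)),o(S(252,440),(1,.085,0,.021))],[.65,-.2,0,.9])
print("press",mb(q,(1,.145,0,.02)),"shut",mb([*q[:3],0],(1,.145,0,.02)),"label shut",mb([*q[:3],0],(1,.085,0,.021)))
E
```

```text
scanner x y z yaw pitch
[0.4982 0.1889 0.131  3.2847 0.198 ] 
 [[0.2, -0.9], [-0.8, 0.0], [0.3, 0.3], [0.1, -1.0], [-1.5, -1.5], [-0.4, 0.1], [0.1, 2.7]]
stand
[0.5079 0.1892 0.2068] 
 [[-0.4, -0.3], [0.8, -1.0], [0.8, 0.1], [-0.9, -0.4], [-0.8, -0.3], [0.4, -0.7]]
hinge x y yaw lid
[ 0.6192 -0.245   0.0212  1.0677] 
 [[0.4, 1.4], [0.6, 1.0], [0.2, -1.1], [0.5, -0.3], [0.6, 0.2], [-0.5, -0.9], [0.2, -1.5], [-0.1, -0.0], [-1.0, -0.9], [-0.2, -1.5], [0.9, 0.7]]
press [ 0.56680187 -0.24607073  0.22167829] shut [ 0.47420636 -0.24803561  0.105     ] label shut [ 0.53419285 -0.24676269  0.106     ]
```

step_arm(commands=[0,0,0,0.15,0,0,0,0,0,0,0.28,0,0,0,0,0.1,-0.1,0.3,0,0,0.04,0,0.575,-1,0.3,0,0,0.078,0,0.575,-1,0.3,0,0,0.078,0,0.575,-1,0.3,0,0,0.078,0,0.575,-1,0.3,0,0,0.078,0,0.575,-1,0.3,0,0,0.078,0,0.575,-1,0.3,0,0,0.078,0,0.575,-1,0.3,0,0,0.078])

```text
clock: 1.35
position: [0.3849, 0.1869, 0.4045]
ee_rot: [-0.012, 1.0, 0.0, -0.0]
ft_force: [0.8, 0.6, 0.3]
grip_width: 0.002
grasp_force: 0.0
```

step_arm(commands=[0,0.408,-0.723,0,0,0,0,0,0.408,-0.723,0,0,0,0,0,0.408,-0.723,0,0,0,0,0,0.408,-0.723,0,0,0,0,0,0.408,-0.723,0,0,0,0,0,0.408,-0.723,0,0,0,0,0,0.408,-0.723,0,0,0,0,0,0.408,-0.723,0,0,0,0,0,0.408,-0.723,0,0,0,0,0,0.408,-0.723,0,0,0,0])

```text
clock: 2.6
position: [0.6291, -0.2449, 0.4041]
ee_rot: [-0.011, 1.0, 0.0, -0.001]
ft_force: [0.9, 0.5, 0.1]
grip_width: 0.002
grasp_force: 0.0
```

step_arm(commands=[0,0,0,-0.1,0,0,0,0,0,0,-0.2,0,0,0,0,0,0,-0.29,0,0,0,0,0,0,-0.315,0,0,0,0,-0.06,0,-0.32,0,0,0,0,-0.117,0,-0.33,0,0,0,0,-0.145,0,-0.35,0,0,0,0,-0.172,0,-0.373,0,0,0,0,-0.194,0,-0.4,0,0,0,0,-0.215,0,-0.431,0,0,0])

```text
clock: 3.85
position: [0.5016, -0.2445, 0.1485]
ee_rot: [-0.012, 1.0, 0.0, 0.003]
ft_force: [1.4, -0.2, 0.4]
grip_width: 0.001
grasp_force: 0.4
```

```bash
python3 - <<'E'
from h import *
s=camera("side");t=camera("top")
z=lambda im,x,y:cv2.resize(im[y:y+100,x:x+80,::-1],None,fx=5,fy=5,interpolation=cv2.INTER_CUBIC)
cv2.imwrite("pics/a.png",np.hstack([z(s,215,215),z(t,275,160)]));print(get_obs()["ft_force"])
E
```

```text
[ 0.66305     0.12590672 -0.40211129]
```

View pics/a.png

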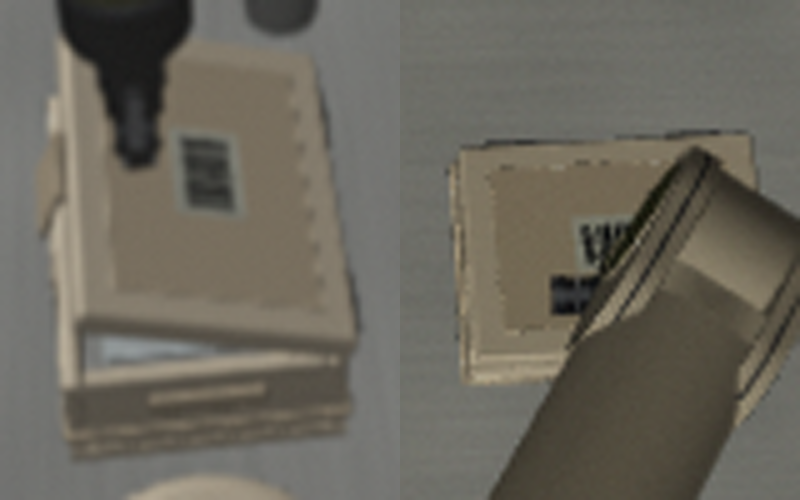

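The lid is following the finger down and is now about 0.25 rad open. The tip is pressing at (138,165) in the left crop. I'll go on to the catch.

step_arm(commands=[0,-0.02,0,-0.02,0,0,0,0,-0.035,0,-0.035,0,0,0,0,-0.043,0,-0.05,0,0,0,0,-0.043,0,-0.06,0,0,0,0,-0.043,0,-0.067,0,0,0,0,-0.043,0,-0.072,0,0,0,0,-0.043,0,-0.076,0,0,0,0,-0.043,0,-0.08,0,0,0,0,-0.043,0,-0.082,0,0,0,0,-0.043,0,-0.082,0,0,0])

```text
clock: 5.2
position: [0.4749, -0.2453, 0.1031]
ee_rot: [-0.011, 1.0, 0.003, 0.001]
ft_force: [-35.8, 19.3, 92.9]
grip_width: -0.003
grasp_force: 46.1
```

step_arm(commands=[0,0,0,0.01,0,0,0,0,0,0,0.1,0,0,0,0,0,0,0.2,0,0,0,0,0,0,0.3,0,0,0,85,0,0.05,0.4,0,0,0,85,0,0.13,0.42,0,0,0,85,0,0.23,0.42,0,0,0,85,0,0.33,0.42,0,0,0,85,0,0.43,0.42,0,0,0,85,0,0.43,0.42,0,0,0])

```text
clock: 6.45
position: [0.4742, 0.0184, 0.3484]
ee_rot: [-0.016, 1.0, 0.0, -0.0]
ft_force: [0.2, -1.1, -0.4]
grip_width: 0.997
grasp_force: 0.0
```

```bash
cat >> h.py <<'E'
def tool(aim_yaw,pitch):  # tool x = aim, tool z = -scanner z
    return R.from_euler("ZY",[aim_yaw,pitch])*R.from_euler("x",np.pi)
def delta(pos,rot):
    o=get_obs(); p=o["position"]; r=R.from_quat(o["ee_rot"])
    print("pos",p,"shift",np.round((pos-p)/.6,4),"turn",np.round((rot*r.inv()).as_rotvec()/np.pi,4))
E
python3 - <<'E'
from h import *
t=camera("top");s=camera("side")
z=lambda im,x,y:cv2.resize(im[y:y+100,x:x+80,::-1],None,fx=5,fy=5,interpolation=cv2.INTER_CUBIC)
cv2.imwrite("pics/b.png",np.hstack([z(s,215,215),z(t,275,160)]))
r=tool(3.30,.18); h=np.array([.498,.189,.134])
g=h+.019*r.as_matrix()[:,2]; print(r.as_matrix())
for d in(.1,0): delta(g-d*r.as_matrix()[:,2],r)
print(get_obs()["ft_force"])
E
```

```text
[[-9.71525743e-01 -1.57745694e-01  1.76788082e-01]
 [-1.55197106e-01  9.87479770e-01  2.82411443e-02]
 [-1.79029573e-01  1.19695920e-16 -9.83843693e-01]]
pos [0.47454342 0.0133767  0.34881619] shift [ 0.0152  0.2889 -0.2252] turn [ 0.0053 -0.0571  0.0426]
pos [0.47454342 0.0133767  0.34881619] shift [ 0.0447  0.2936 -0.3892] turn [ 0.0053 -0.0571  0.0426]
[-0.76623687 -0.34959872  0.18558164]
```

View pics/b.png

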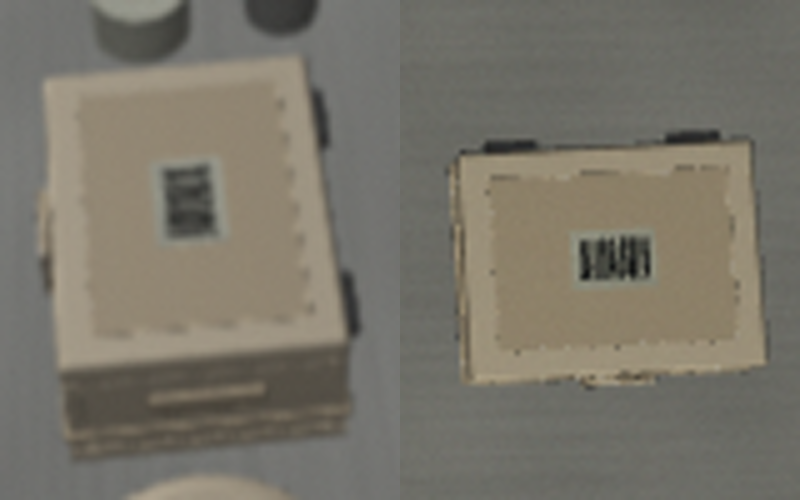

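The lid lies flush. The label centre is at (252.2,254.6) in the side view and (317.4,211.6) in the top view. Next is the scanner.

step_arm(commands=[85,0.005,0.1,0,0.005,-0.057,0.043,85,0.01,0.2,-0.06,0.005,-0.057,0.043,85,0.015,0.289,-0.15,0.005,-0.057,0.043,85,0.015,0.289,-0.225,0.005,-0.057,0.043,85,0.015,0.289,-0.225,0.005,-0.057,0.043,85,0.025,0.291,-0.28,0.005,-0.057,0.043,85,0.033,0.292,-0.325,0.005,-0.057,0.043,85,0.04,0.293,-0.365,0.005,-0.057,0.043,85,0.045,0.294,-0.389,0.005,-0.057,0.043,85,0.045,0.294,-0.389,0.005,-0.057,0.043])

```text
clock: 7.8
position: [0.5022, 0.1888, 0.1163]
ee_rot: [-0.078, 0.993, 0.007, 0.09]
ft_force: [1.4, -0.2, -0.1]
grip_width: 0.996
grasp_force: 0.0
```

```bash
python3 - <<'E'
from h import *
f=lambda X:np.r_[proj("side",X)[0]-[252.2,254.6],proj("top",X)[0]-[317.4,211.6]]
r=least_squares(f,[.53,-.25,.1]);print("label",r.x,r.fun)
t=camera("top");s=camera("side")
z=lambda im,x,y:cv2.resize(im[y:y+75,x:x+60,::-1],None,fx=6,fy=6,interpolation=cv2.INTER_CUBIC)
cv2.imwrite("pics/c.png",(255*(np.hstack([z(s,205,135),z(t,180,190)])/255.)**.5).astype('uint8'))
print(get_obs()["ft_force"],get_obs()["position"])
E
```

```text
label [ 0.53054814 -0.245977    0.10626423] [-0.15438008  0.0242329  -0.01810459 -0.18913778]
[0.65869103 0.26666791 0.92464478] [0.50229709 0.18950416 0.11697601]
```

View pics/c.png

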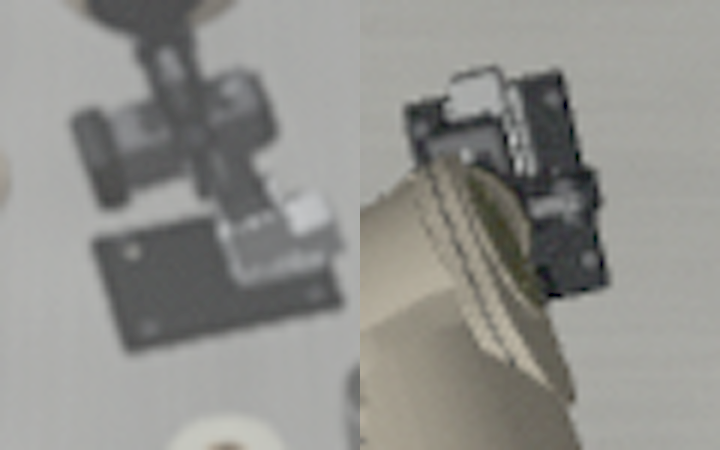

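The label triangulates to 106 mm height, so the lid is shut. The fingers straddle the middle of the head (side crop (190,130)), so I'll close.

step_arm(commands=[60,0,0,0,0,0,0,50,0,0,0,0,0,0,40,0,0,0,0,0,0,30,0,0,0,0,0,0,20,0,0,0,0,0,0,20,0,0,0,0,0,0,20,0,0,0,0,0,0,20,0,0,0,0,0,0,20,0,0,0,0,0,0,20,0,0,0,0,0,0], squeeze=70)

```text
clock: 9.15
position: [0.5016, 0.1901, 0.1163]
ee_rot: [-0.079, 0.993, 0.007, 0.09]
ft_force: [-3.2, -0.5, 7.0]
grip_width: 0.53
grasp_force: 69.9
```

step_arm(commands=[20,-0.003,-0.001,0.012,0,0,0,20,-0.006,-0.001,0.024,0,0,0,20,-0.01,-0.002,0.038,0,0,0,20,-0.013,-0.003,0.052,0,0,0,20,-0.017,-0.003,0.066,0,0,0,20,-0.021,-0.004,0.08,0,0,0,20,-0.025,-0.005,0.095,0,0,0,20,-0.029,-0.006,0.11,0,0,0,20,-0.033,-0.007,0.125,0,0,0,20,-0.037,-0.007,0.14,0,0,0])

```text
clock: 10.4
position: [0.4791, 0.1854, 0.2001]
ee_rot: [-0.079, 0.993, 0.007, 0.089]
ft_force: [-0.1, -0.6, -2.1]
grip_width: 0.533
grasp_force: 71.3
```

```bash
cat >> h.py <<'E'
def final(d=.1,pitch=.97,yaw=np.pi,L=np.array([.532,-.246,.106])):
    r=tool(yaw,pitch);m=r.as_matrix()
    return L-(d+.068)*m[:,0]+.019*m[:,2],r
E
python3 - <<'E'
from h import *
p,r=final();print(p); delta(p,r); delta(p+[0,0,.1],tool(np.pi,.5))
E
```

```text
[ 0.64264315 -0.246       0.23384011]
pos [0.47905955 0.18535571 0.20008834] shift [ 0.2726 -0.7189  0.0563] turn [ 0.0201 -0.251  -0.0478]
pos [0.47905955 0.18535571 0.20008834] shift [ 0.2726 -0.7189  0.2229] turn [ 0.0082 -0.1017 -0.05  ]
```

step_arm(commands=[20,0,0,0.1,0,0,0,20,0,0,0.2,0,0,0,20,0,0,0.28,0,0,0,20,0.02,-0.07,0.32,0,0,0,20,0.04,-0.15,0.33,0,0,0,20,0.07,-0.24,0.33,0,0,0,20,0.1,-0.33,0.33,0,0,0,20,0.13,-0.42,0.33,0,0,0,20,0.15,-0.5,0.33,0,0,0,20,0.15,-0.5,0.33,0,0,0])

```text
clock: 11.65
position: [0.5687, -0.1194, 0.3977]
ee_rot: [-0.075, 0.993, 0.006, 0.089]
ft_force: [-0.1, 1.3, -1.7]
grip_width: 0.533
grasp_force: 71.9
```

```bash
python3 - <<'E'
from h import *
p,r=final();delta(p,r); delta(p+[0,0,.08],r)
E
```

```text
pos [ 0.56872555 -0.11943368  0.39771255] shift [ 0.1232 -0.2109 -0.2731] turn [ 0.0198 -0.2512 -0.0454]
pos [ 0.56872555 -0.11943368  0.39771255] shift [ 0.1232 -0.2109 -0.1398] turn [ 0.0198 -0.2512 -0.0454]
```

step_arm(commands=[20,0.02,-0.04,-0.01,0.003,-0.04,-0.007,20,0.04,-0.08,-0.03,0.006,-0.08,-0.014,20,0.06,-0.12,-0.05,0.009,-0.12,-0.021,20,0.08,-0.15,-0.08,0.012,-0.16,-0.029,20,0.1,-0.18,-0.1,0.016,-0.2,-0.036,20,0.115,-0.2,-0.12,0.019,-0.24,-0.043,20,0.123,-0.211,-0.14,0.02,-0.251,-0.045,20,0.123,-0.211,-0.14,0.02,-0.251,-0.045,20,0.123,-0.211,-0.14,0.02,-0.251,-0.045,20,0.123,-0.211,-0.14,0.02,-0.251,-0.045])

```text
clock: 12.9
position: [0.6435, -0.2409, 0.3146]
ee_rot: [-0.005, 0.885, -0.0, 0.466]
ft_force: [-0.2, -0.2, -1.4]
grip_width: 0.53
grasp_force: 72.0
```

```bash
python3 - <<'E'
from h import *
p,r=final();delta(p,r); print(get_obs()["joint_pos"])
E
```

```text
pos [ 0.64347473 -0.24087418  0.314592  ] shift [-0.0014 -0.0085 -0.1346] turn [ 0.0014  0.0002 -0.0027]
[-0.84513069 -0.34684436  1.18668984  2.06597538 -0.23315977  0.31726373
  2.24531193]
```

step_arm(commands=[20,-0.001,-0.004,-0.02,0,0,0,20,-0.001,-0.008,-0.04,0,0,-0.001,20,-0.001,-0.008,-0.06,0,0,-0.002,20,-0.001,-0.008,-0.08,0,0,-0.003,20,-0.001,-0.008,-0.1,0,0,-0.003,20,-0.001,-0.008,-0.12,0,0,-0.003,20,-0.001,-0.008,-0.135,0,0,-0.003,20,-0.001,-0.008,-0.135,0,0,-0.003,20,-0.001,-0.008,-0.135,0,0,-0.003,20,-0.001,-0.008,-0.135,0,0,-0.003])

```text
clock: 14.15
position: [0.6296, -0.2376, 0.2441]
ee_rot: [0.002, 0.885, -0.005, 0.466]
ft_force: [0.3, 0.7, -2.1]
grip_width: 0.536
grasp_force: 72.0
```

```bash
python3 - <<'E'
from h import *
p,r=final();delta(p,r); print(get_obs()["joint_pos"])
m=R.from_quat(get_obs()["ee_rot"]).as_matrix();h=get_obs()["position"]-.019*m[:,2]
for n in("side","top"):print(n,proj(n,np.array([h,h+.068*m[:,0],h-.0475*m[:,0],[.532,-.246,.106]])).round(1).tolist())
t=camera("top");s=camera("side")
z=lambda im,x,y:cv2.resize(im[y:y+75,x:x+60,::-1],None,fx=6,fy=6,interpolation=cv2.INTER_CUBIC)
cv2.imwrite("pics/d.png",(255*(np.hstack([z(s,225,205),z(t,285,165)])/255.)**.5).astype('uint8'))
E
```

```text
pos [ 0.62955734 -0.23763649  0.24408598] shift [ 0.0218 -0.0139 -0.0171] turn [ 0.0025 -0.0005  0.0026]
[-1.02360528 -0.49874417  1.3380115   2.18206624  0.4032575   0.17759031
  1.72785593]
side [[279.4, 219.2], [266.1, 232.6], [289.2, 209.3], [252.5, 254.6]]
top [[320.4, 183.8], [318.4, 196.9], [321.8, 174.0], [317.4, 211.0]]
```

View pics/d.png

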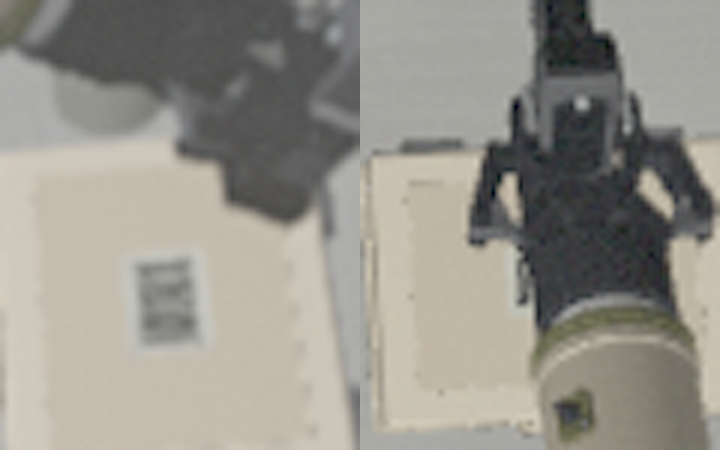

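The scanner is held well and its nose points at the label. Joints 2 and 3 have run to their limits, so I'll retreat and choose a more radial, slightly higher pose.

```bash
python3 - <<'E'
from h import *
p,r=final(.12,.88,np.pi-.3);print(p);delta(p,r);delta(p+[.0,0,.06],r)
E
```

```text
[ 0.66042441 -0.28572632  0.23879304]
pos [ 0.62951699 -0.23765136  0.24394325] shift [ 0.0515 -0.0801 -0.0086] turn [ 0.0068  0.0275 -0.0929]
pos [ 0.62951699 -0.23765136  0.24394325] shift [ 0.0515 -0.0801  0.0914] turn [ 0.0068  0.0275 -0.0929]
```

step_arm(commands=[20,0,0,0.06,0,0,0,20,0.02,0,0.13,0,0,0,20,0.03,-0.03,0.13,0.002,0.008,-0.03,20,0.04,-0.05,0.13,0.004,0.016,-0.05,20,0.05,-0.08,0.13,0.006,0.024,-0.075,20,0.05,-0.08,0.11,0.007,0.0275,-0.093,20,0.05,-0.08,0.09,0.007,0.0275,-0.093,20,0.05,-0.08,0.09,0.007,0.0275,-0.093,20,0.05,-0.08,0.09,0.007,0.0275,-0.093,20,0.05,-0.08,0.09,0.007,0.0275,-0.093])

```text
clock: 15.5
position: [0.6597, -0.2855, 0.2984]
ee_rot: [0.135, 0.894, -0.063, 0.422]
ft_force: [-0.0, -0.7, -2.6]
grip_width: 0.531
grasp_force: 72.0
```

```bash
python3 - <<'E'
from h import *
p,r=final(.12,.88,np.pi-.3);delta(p,r);print(get_obs()["joint_pos"])
E
```

```text
pos [ 0.6597197  -0.28553381  0.29844074] shift [ 0.0012 -0.0003 -0.0994] turn [-0.0003  0.0003 -0.    ]
[-0.88904906 -0.14663065  1.21610464  2.00611908  0.22557663  0.31104254
  1.47587797]
```

step_arm(commands=[20,0.001,0,-0.015,0,0,0,20,0.001,0,-0.03,0,0,0,20,0.001,0,-0.045,0,0,0,20,0.001,0,-0.06,0,0,0,20,0.001,0,-0.075,0,0,0,20,0.001,0,-0.09,0,0,0,20,0.001,0,-0.098,0,0,0,20,0.001,0,-0.098,0,0,0,20,0.001,0,-0.098,0,0,0,20,0.001,0,-0.098,0,0,0])

```text
clock: 16.75
position: [0.6603, -0.2853, 0.2394]
ee_rot: [0.135, 0.895, -0.063, 0.421]
ft_force: [0.1, 0.3, -2.5]
grip_width: 0.529
grasp_force: 72.1
```

```bash
python3 - <<'E'
from h import *
p,r=final(.12,.88,np.pi-.3);delta(p,r);o=get_obs();print(o["joint_pos"],o["joint_velocities"].round(3))
m=R.from_quat(o["ee_rot"]).as_matrix();h=o["position"]-.019*m[:,2];w=h+.068*m[:,0]
print("label in window",m.T@(np.array([.532,-.246,.106])-w),"down deg",np.degrees(np.arcsin(-m[2,0])))
s=camera("side");t=camera("top");F=6;out=[]
for n,im,x,y in(("side",s,235,190),("top",t,285,155)):
    im=cv2.resize(im[y:y+80,x:x+62,::-1],None,fx=F,fy=F,interpolation=cv2.INTER_CUBIC);im=(255*(im/255.)**.5).astype('uint8')
    g=lambda q:tuple(int(v) for v in (proj(n,q)[0]-[x,y]+.5)*F)
    pts=[g(h+m@np.array([a,b,c])) for a in(.045,.067) for b,c in((-.029,-.022),(.029,-.022),(.029,.022),(-.029,.022))]
    for k in range(8): cv2.line(im,pts[k],pts[k//4*4+(k+1)%4],(0,0,255),1)
    cv2.line(im,g(w),g(w+.12*m[:,0]),(0,255,0),1); out.append(im)
cv2.imwrite("pics/e.png",np.hstack(out))
E
```

```text
pos [ 0.66033705 -0.28533467  0.23942898] shift [ 0.0001 -0.0007 -0.0011] turn [-0.0002  0.0002 -0.0001]
[-0.71641917  0.08475189  1.15080597  2.07059061 -0.79043829  0.21550384
  2.37395577] [-0.     0.002 -0.003  0.001 -0.005 -0.001  0.003]
label in window [ 0.12035696 -0.0004308   0.00049657] down deg 50.439076860382436
```

View pics/e.png

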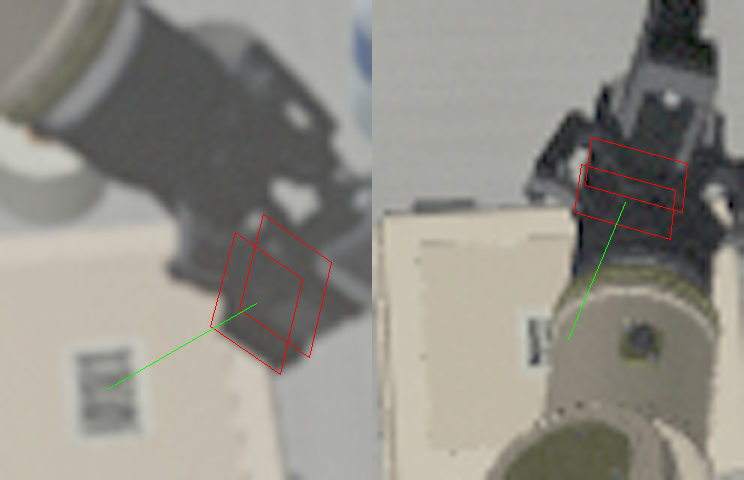

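The projected hood outline (red) sits on the nose, and the aim line ends on the label's middle at (108,388). The modelled aim is 50° down, with the window 12 cm from the label and the arm steady, so I'll hand in.

```bash
python3 -c "
from workcell import *
print(hand_in())"
```

```text
the job is handed in; nothing more can be done
None
```

The job is handed in (no verdict came back): the lid is shut past its catch, with one force reading of about 93 N during the press (wrist limit 120 N), and the scanner is held steady in the gripper, aimed about 50° down at the label's middle with its window about 12 cm away.

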